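# Check rocker-shaft carriers on the pin gauge and sort them

### The arm

A 7-joint arm with a two-finger parallel gripper is mounted at the origin on the work surface. World frame = base frame: x ahead of the robot, y to its left, z up, the work surface at z = 0. Lengths are in m, angles in rad, forces in N, time in s.
With the tool pointing down it reaches from about 0.4 to 0.85 m from the base axis. Payload 4.5 kg.
Tool frame: the origin (TCP) lies at the centre of the arm's flange, where the gripper is bolted on; the fingertips stand 173 mm ahead of it and the grasp point (between the pads) lies arm.tcp_to_grasp ahead of it (arm.tcp_to_grasp is the distance from the TCP to the grasp point, in m); z points along the fingers, y is the line along which they close (so a half turn about z gives the same grasp; the last joint's range is limited). The gripper opens to 85 mm and grips with 20 to 120 N. Pads are 22 mm wide; open, the fingers measure 114 mm over their backs; the gripper's body (76 mm by 85 mm) begins 54 mm behind the grasp point. The pads swing forward as they close: fully open they stand 13 mm farther back than shut.
Start: joints at [-1.09, 0.689, -0.195, 1.565, 0.157, 0.902, -0.215], TCP at [0.27, 0.564, 0.405] pointing down, gripper open.
Joint ranges: [-3.01, 3.01], [-0.46, 2.08], [-1.47, 1.51], [0.13, 2.56], [-1, 4.14], [0.04, 2.09], [-2.66, 2.66]. Speed limits (rad/s): [2.57, 2.57, 3.14, 3.14, 3.14, 3.14, 3.14].

### API

Orientations are given as a 3x3 rotation matrix whose columns are the frame's x, y, z axes.
In Python, from plant import arm gives the robot as it stands.
- The arm moves only by the tool drive_tool, never from a script. Its argument "increments" is a list of rows, each a list of 7 numbers: the turn, a rotation vector about the tool's x, y, z in rad, then the shift along the tool's x, y, z in m, then the opening, from 0 (shut) to 1 (fully open). In form: [[rx, ry, rz, dx, dy, dz, grip], ...]. A call has 1 to 20 rows; each row is the pose to reach, as a shift and turn from the pose commanded when the call began, along the tool's axes at that moment; what a row does not reach only later rows make up. A row lasts 1/12 s, in which the tool goes at most 41.7 mm and 7.16 degrees, less where a joint would pass 70% of its speed; a pose out of reach is approached as far as the arm can. A call with a gripper value outside its range is refused whole. The fingers move at their own pace and stop on an object; the grip force is fixed at half the most. Time passes only in rows, so rows that repeat a pose let the fingers close. It gives the time, the measured TCP pose, the force, the opening and the grip force at its end, in the units of the state.
- arm.get_obs(): the state, without advancing time (a new reading comes with each control period).
- arm.get_image(name): name is "side" or "top" or "wrist"; returns a dict with "frame" (480x640x3 uint8, red, green, blue), "depth" (480x640 float32, m along the optical axis (not along the pixel's ray), 0 where there is no reading), "fx", "fy", "cx", "cy" (pixels), "k1" (the pictures are not rectified: a ray, as slopes to the right and down, at radius r is drawn at 1 + k1 r^2 times it, then the intrinsics apply), "eye" and "rotation" of the camera in the world; the wrist camera has in their place "mount" (4x4, takes a point from camera to tool coordinates, whose origin is the TCP and whose axes are the flange's). Camera axes: x right, y down, z forward; pixel columns grow to the right and rows downward; lengths in m; the calibration is good to about 2 mm. A picture is of the moment at which its call begins: read the wrist's pose just before it.
- arm.hand_in(): hands the job in; it is judged then, once.
Trained networks look in the newest picture that a camera, given by its name, has taken for a name from the list of things; names that differ only in an ending like _2 or _b are one class to them, and where a whole thing is asked for, a point or a joint stands for the part that bears it (a point fixed in the world has none). Each returns a list of dicts, best first, with "confidence" (0 to 1); they miss things now and then, are a little off and sometimes report something else, mostly with a low value. They report only what shows in the picture. A call takes as long as a camera call.
- arm.spot_in(camera, name): "xy" ([column, row] in pixels, amid what is visible of it).
- arm.cut_out(camera, name): "region" (480x640 bool, what is visible of it) and "xy" ([column, row] in pixels, amid what is visible of it).
The state is a dict: "t": time; "joint_pos": joint angles; "qd": joint speeds; "tau": joint torques, N m; "ee_pos": TCP position; "eef_rot": TCP orientation; "contact_force": force on the tool from outside, world axes, zero at the start; "wrist_torque": the same for the moment, N m; "width": finger opening in m; "gripper_force": force on a finger pad.
Only numpy, scipy, OpenCV 4.12 (cv2) and the standard library are available. Lean on these libraries where they do the work, as an engineer would, in place of code of your own. Each camera call takes 0.05 s, during which the arm holds its last target. There are 200 camera calls.

### The job

Check the two aluminium rocker-shaft carriers on the bench, one after the other: set each between the rails of the pin gauge and slide it gently along until it is either right home against the post, with the pin all the way through, or stopped part-way by something in its bore; do not ram it. Put a carrier that goes right home into the wooden tray and one that stops short into the steel pan, set down (not dropped) flat and the right way up on the tray's floor, and leave everything else on the bench where it is.

Things in the scene. Friction and masses are not known exactly. Their poses are not given: they have to be found in the camera images.
- carrier_1: one of two alike rocker-shaft carriers: aluminium block 44 long (x) x 36 wide (y) x 46 mm tall (z), loose, right way up. A 22 mm bore runs right through along x, axis 18 mm above the underside; ends alike. Half-way along, a locating screw (8 mm) in its roof may stand into the bore and obstruct it (none, one or both carriers; drawn anew each time; shows only on trying). Origin: centre of underside
- carrier_2: one of two alike rocker-shaft carriers: aluminium block 44 long (x) x 36 wide (y) x 46 mm tall (z), loose, right way up. A 22 mm bore runs right through along x, axis 18 mm above the underside; ends alike. Half-way along, a locating screw (8 mm) in its roof may stand into the bore and obstruct it (none, one or both carriers; drawn anew each time; shows only on trying). Origin: centre of underside
- gauge: fixed pin gauge: steel base plate 195 x 84 mm, 8 mm thick, x = -110 to +85 mm. At +x an upright post, top 52 mm above the bench; from it a horizontal 20 mm pin points to -x, axis at y = 0, 26 mm above the bench. Carriers slide on the plate towards +x, bore along x: centre at x = +23 mm when right home, about +1 mm when stopped by the screw. Origin on the bench, z up
- pin_nose (a point): centre of the pin's flat nose, at x = +5 mm, z = 26 mm of the gauge; the pin is 40 mm long
- post_face (a point): foot of the front face of the 58 mm wide post, on the base plate, at x = +45 mm, z = 8 mm of the gauge: a carrier that is right home touches this face
- guide_mouth (a point): middle of the open end of the guide, on the base plate, at x = -105 mm, z = 8 mm of the gauge. Two rails stand 8 mm above the plate (tops 16 mm above the bench): inner faces 62 mm apart here, narrowing to 38 mm at x = -45 mm, then parallel to the post
- wood_tray: wooden tray with 8 mm thick walls and a grip block at each end, fixed; outside 150 (its x) x 110 (its y) mm, 22 mm tall, inner floor 8 mm above the bench, 134 x 94 mm inside: for carriers that go right home. Origin: on the bench under its centre
- steel_pan: sheet-steel pan with thin walls and a rolled rim, fixed; outside 150 (its x) x 110 (its y) mm, 25 mm tall, inner floor 3 mm above the bench, 144 x 104 mm inside: for carriers that stop short. Origin: on the bench under its centre
- piston: bystander: motor piston standing on its skirt, aluminium, 70 mm diameter, 60 mm tall; origin under its centre
- spanner: bystander: steel open-ended spanner, 150 mm long, lying flat
- screwdriver: bystander: screwdriver, 170 mm long, lying flat
- socket: bystander: steel wrench socket standing on end, 28 mm diameter, 34 mm tall; origin under its centre
- grease_tin: bystander: round tin, 54 mm diameter, 40 mm tall; origin under its centre
- shim_ring: bystander: flat brass ring, 48 mm outer diameter, 10 mm tall
- cover: bystander: cast aluminium cam cover, about 100 x 130 mm and 49 mm tall

How it is judged:
On the way, in this order (a step that is already met when the one before it is completed fails the run):
1. a first carrier has been tried on the gauge pin: slid right home, or up to where its screw stops it ((((x of carrier_1 in the frame of gauge between 0.0195 and 0.03 m and y of carrier_1 in the frame of gauge between -0.004 and 0.004 m and z of carrier_1 in the frame of gauge below 0.012 m and angle between the x axis of carrier_1 and the x axis of gauge, either way round below 0.12 rad) or (z of screw_tip_1 in the frame of carrier_1 below 0.0307 m and x of carrier_1 in the frame of gauge between -0.003 and 0.03 m and y of carrier_1 in the frame of gauge between -0.004 and 0.004 m and z of carrier_1 in the frame of gauge below 0.012 m and angle between the x axis of carrier_1 and the x axis of gauge, either way round below 0.12 rad)) or ((x of carrier_2 in the frame of gauge between 0.0195 and 0.03 m and y of carrier_2 in the frame of gauge between -0.004 and 0.004 m and z of carrier_2 in the frame of gauge below 0.012 m and angle between the x axis of carrier_2 and the x axis of gauge, either way round below 0.12 rad) or (z of screw_tip_2 in the frame of carrier_2 below 0.0307 m and x of carrier_2 in the frame of gauge between -0.003 and 0.03 m and y of carrier_2 in the frame of gauge between -0.004 and 0.004 m and z of carrier_2 in the frame of gauge below 0.012 m and angle between the x axis of carrier_2 and the x axis of gauge, either way round below 0.12 rad)))), for 0.1 s.
2. the other carrier, too, has been tried, the first one having been taken away from where it began (((((x of carrier_2 in the frame of gauge between 0.0195 and 0.03 m and y of carrier_2 in the frame of gauge between -0.004 and 0.004 m and z of carrier_2 in the frame of gauge below 0.012 m and angle between the x axis of carrier_2 and the x axis of gauge, either way round below 0.12 rad) or (z of screw_tip_2 in the frame of carrier_2 below 0.0307 m and x of carrier_2 in the frame of gauge between -0.003 and 0.03 m and y of carrier_2 in the frame of gauge between -0.004 and 0.004 m and z of carrier_2 in the frame of gauge below 0.012 m and angle between the x axis of carrier_2 and the x axis of gauge, either way round below 0.12 rad)) and distance of carrier_1 from where it was at the start of the episode above 0.06 m) or (((x of carrier_1 in the frame of gauge between 0.0195 and 0.03 m and y of carrier_1 in the frame of gauge between -0.004 and 0.004 m and z of carrier_1 in the frame of gauge below 0.012 m and angle between the x axis of carrier_1 and the x axis of gauge, either way round below 0.12 rad) or (z of screw_tip_1 in the frame of carrier_1 below 0.0307 m and x of carrier_1 in the frame of gauge between -0.003 and 0.03 m and y of carrier_1 in the frame of gauge between -0.004 and 0.004 m and z of carrier_1 in the frame of gauge below 0.012 m and angle between the x axis of carrier_1 and the x axis of gauge, either way round below 0.12 rad)) and distance of carrier_2 from where it was at the start of the episode above 0.06 m))), for 0.1 s.
At the end, for the whole second after the job is handed in: Each carrier lies flat (within 7 degrees), right way up and at rest on the floor of its tray, its centre inside the tray: the wooden tray if its bore lets the pin right through, the steel pan if its screw obstructs the bore (a screw that only just grazes the pin counts as either) (((z of screw_tip_1 in the frame of carrier_1 above 0.0287 m and x of carrier_1 in the frame of wood_tray between -0.058 and 0.058 m and y of carrier_1 in the frame of wood_tray between -0.038 and 0.038 m and z of carrier_1 in the frame of wood_tray below 0.013 m and angle between carrier_1's own z axis and vertical below 0.12 rad and linear speed of carrier_1 below 0.02 m/s) or (z of screw_tip_1 in the frame of carrier_1 below 0.0307 m and x of carrier_1 in the frame of steel_pan between -0.058 and 0.058 m and y of carrier_1 in the frame of steel_pan between -0.038 and 0.038 m and z of carrier_1 in the frame of steel_pan below 0.013 m and angle between carrier_1's own z axis and vertical below 0.12 rad and linear speed of carrier_1 below 0.02 m/s)) and ((z of screw_tip_2 in the frame of carrier_2 above 0.0287 m and x of carrier_2 in the frame of wood_tray between -0.058 and 0.058 m and y of carrier_2 in the frame of wood_tray between -0.038 and 0.038 m and z of carrier_2 in the frame of wood_tray below 0.013 m and angle between carrier_2's own z axis and vertical below 0.12 rad and linear speed of carrier_2 below 0.02 m/s) or (z of screw_tip_2 in the frame of carrier_2 below 0.0307 m and x of carrier_2 in the frame of steel_pan between -0.058 and 0.058 m and y of carrier_2 in the frame of steel_pan between -0.038 and 0.038 m and z of carrier_2 in the frame of steel_pan below 0.013 m and angle between carrier_2's own z axis and vertical below 0.12 rad and linear speed of carrier_2 below 0.02 m/s))); the robot touches nothing.
It fails at once if a carrier is rammed onto the pin or the post (more than 45 N between carrier and gauge while it is at the pin) ((contact force between carrier_1 and gauge above 45 N and x of carrier_1 in the frame of gauge above -0.025 m and horizontal distance between carrier_1 and gauge below 0.05 m) or (contact force between carrier_2 and gauge above 45 N and x of carrier_2 in the frame of gauge above -0.025 m and horizontal distance between carrier_2 and gauge below 0.05 m)).
It fails at once if a carrier is dropped or thrown (faster than 0.8 m/s out of the fingers) ((linear speed of carrier_1 above 0.8 m/s and contact force between the fingers and carrier_1 below 0.1 N) or (linear speed of carrier_2 above 0.8 m/s and contact force between the fingers and carrier_2 below 0.1 N)).
It fails at once if another thing on the bench is shifted by more than 30 mm (distance of any of piston, spanner, screwdriver, socket, grease_tin, shim_ring, cover from where it was at the start of the episode above 0.03 m).
It also fails if it takes over 72 s, if anything falls off the work surface, if the arm or the gripper's body presses on something with over 40 N, if the wrist force passes 120 N, or if a joint passes its speed limit or range.

## Working session

There is one attempt and no reset: what is moved stays moved. The work goes in short steps, Python scripts to look and compute and a tool call to move; the robot and the scene stay as the last step left them, time stands still between calls to the robot, and variables do not carry over. Pictures are saved under pics/ and viewed, at most 10 in all, crops included, and the job is handed in when it is done.

Besides the shell and the picture viewer there is one more tool, called after "Request:" as name([rows], argument=value, ...), one row to a line, values as JSON. drive_tool: Moves the arm, as the interface text tells. Its arguments: {"type":"object","properties":{"increments":{"type":"array"}},"required":["increments"]}

```bash
mkdir -p pics; ls; cat > h.py <<'E'
import numpy as np, cv2
from plant import arm
def cloud(im, mask=None, obs=None):
    d=im["depth"]; m=d>0
    if mask is not None: m&=mask
    v,u=np.nonzero(m); K=np.array([[im["fx"],0,im["cx"]],[0,im["fy"],im["cy"]],[0,0,1.]])
    x=(u-im["cx"])/im["fx"]; y=(v-im["cy"])/im["fy"]
    xd,yd=x.copy(),y.copy()
    for _ in range(8):
        s=1+im["k1"]*(x*x+y*y); x,y=xd/s,yd/s
    z=d[v,u]; p=np.c_[x*z,y*z,z]
    if "mount" in im:
        M=im["mount"]; p=p@M[:3,:3].T+M[:3,3]
        return p@np.array(obs["eef_rot"]).T+np.array(obs["ee_pos"]),u,v
    return p@np.array(im["rotation"]).T+np.array(im["eye"]),u,v
def save(im,n): cv2.imwrite("pics/"+n+".png",cv2.cvtColor(im["frame"],cv2.COLOR_RGB2BGR))
E
python3 - <<'E'
from h import *
o=arm.get_obs(); print(o["ee_pos"],o["eef_rot"],o["width"],arm.tcp_to_grasp)
for c in ["top","side"]:
    im=arm.get_image(c); save(im,c+"0"); np.savez("/tmp/"+c,**im)
    print(c,im["eye"])
    for n in ["carrier_1","gauge","wood_tray","steel_pan","piston","grease_tin","socket","spanner","screwdriver","shim_ring","cover"]:
        for r in arm.cut_out(c,n):
            p,u,v=cloud(im,r["region"])
            if len(p)<20: continue
            hi=p[:,2]>np.percentile(p[:,2],97)-.006
            rc=cv2.minAreaRect(p[hi][:,:2].astype(np.float32)*1000)
            ra=cv2.minAreaRect(p[:,:2].astype(np.float32)*1000)
            f=lambda r:np.round([*r[0],*r[1],r[2]],0)
            print(n,round(r["confidence"],2),np.round(r["xy"]),"z97",np.round(np.percentile(p[:,2],97),3),"top",f(rc),"all",f(ra))
E
```

```text
pics
[0.26991073 0.56330415 0.40385786] [[-9.01877391e-01  4.31991485e-01 -7.26669200e-04]
 [ 4.31992077e-01  9.01875573e-01 -1.81565860e-03]
 [-1.28983856e-04 -1.95141678e-03 -9.99998088e-01]] 0.08571447272529908 0.1547
top [ 0.49319444 -0.00130204  1.18642905]
carrier_1 0.79 [405. 247.] z97 0.05 top [ 581. -190.   37.   44.   90.] all [ 581. -190.   37.   44.   89.]
carrier_1 0.68 [354. 336.] z97 0.012 top [373. -65.  37. 147.  75.] all [373. -64.  37. 146.  76.]
carrier_1 0.52 [256. 248.] z97 0.05 top [583. 187.  43.  36.  33.] all [583. 187.  45.  37.  33.]
carrier_1 0.48 [223. 182.] z97 0.05 top [750. 266.  56.  83.  41.] all [752. 269. 106. 130.  38.]
gauge 0.69 [313. 245.] z97 0.054 top [664.  21.  58.  30.  73.] all [595.  43.  88. 198.  73.]
wood_tray 0.91 [176. 268.] z97 0.025 top [536. 376. 172. 111.   7.] all [537. 381. 176. 121.   8.]
steel_pan 0.63 [475. 272.] z97 0.026 top [ 513. -358.  155.  116.    7.] all [ 513. -363.  159.  125.    7.]
piston 0.61 [393. 176.] z97 0.062 top [ 751. -155.   66.   67.   40.] all [ 752. -154.   69.   69.   20.]
piston 0.18 [475. 275.] z
[... 1547 characters left out ...]
iston 0.61 [453. 302.] z97 0.059 top [ 752. -156.   67.   67.   69.] all [ 752. -157.   67.   69.   80.]
grease_tin 0.79 [223. 189.] z97 0.04 top [386. 213.  48.  52.  17.] all [384. 237.  55. 103.   7.]
socket 0.54 [380. 186.] z97 0.034 top [718. 171.  26.  26.  58.] all [718. 171.  27.  27.  56.]
spanner 0.9 [216. 298.] z97 0.008 top [372. -69.  38. 150.  73.] all [373. -66.  44. 150.  74.]
screwdriver 0.66 [244. 387.] z97 0.027 top [ 415. -246.   22.   85.   38.] all [ 391. -212.   31.  169.   40.]
shim_ring 0.73 [416. 218.] z97 0.011 top [773.  83.  46.  45.  72.] all [773.  83.  46.  45.  75.]
cover 0.86 [382. 161.] z97 0.048 top [751. 265.  49.  81.  38.] all [743. 267. 158. 147.  43.]
```

```bash
cat >> h.py <<'E'
from scipy.spatial.transform import Rotation as Rn
def rt(yaw):  # tool y (closing) at yaw deg, z down
    a=np.radians(yaw); y=np.array([np.cos(a),np.sin(a),0]); z=np.array([0,0,-1.]); return np.c_[np.cross(y,z),y,z]
def inc(x,y,z,yaw,prev=None):
    o=arm.get_obs(); R=np.array(o["eef_rot"]); p=np.array(o["ee_pos"])
    r=Rn.from_matrix(R.T@rt(yaw)).as_rotvec(); s=R.T@(np.array([x,y,z])-p)
    print("inc",np.round(r,3).tolist(),np.round(s,4).tolist(),"rows>=",max(np.linalg.norm(r)/.125,np.linalg.norm(s)/.0417).round(1))
E
python3 - <<'E'
from h import *
inc(.583,.187,.30,123)
inc(.583,.187,.19,123)
E
```

```text
inc [0.0, 0.0, -1.023] [-0.445, -0.2045, 0.1047] rows>= 12.0
inc [0.0, 0.0, -1.023] [-0.445, -0.2045, 0.2147] rows>= 12.8
```

View pics/top0.png

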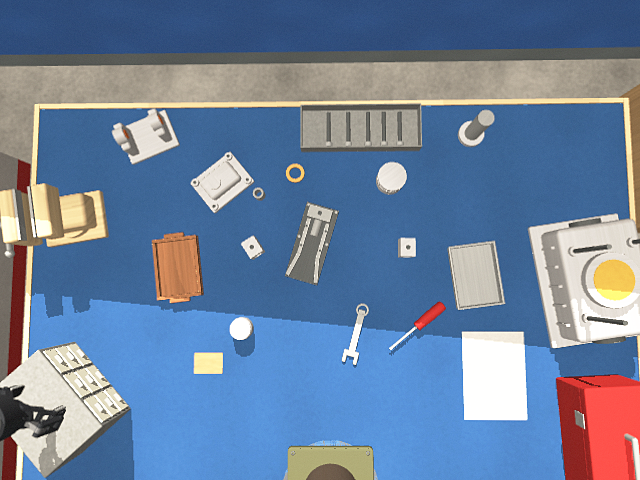

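Request:
drive_tool([
  [0, 0, -1.023, -0.445, -0.2045, 0.105, 1],
  [0, 0, -1.023, -0.445, -0.2045, 0.105, 1],
  [0, 0, -1.023, -0.445, -0.2045, 0.105, 1],
  [0, 0, -1.023, -0.445, -0.2045, 0.105, 1],
  [0, 0, -1.023, -0.445, -0.2045, 0.105, 1],
  [0, 0, -1.023, -0.445, -0.2045, 0.105, 1],
  [0, 0, -1.023, -0.445, -0.2045, 0.105, 1],
  [0, 0, -1.023, -0.445, -0.2045, 0.105, 1],
  [0, 0, -1.023, -0.445, -0.2045, 0.105, 1],
  [0, 0, -1.023, -0.445, -0.2045, 0.105, 1],
  [0, 0, -1.023, -0.445, -0.2045, 0.105, 1],
  [0, 0, -1.023, -0.445, -0.2045, 0.105, 1],
  [0, 0, -1.023, -0.445, -0.2045, 0.105, 1],
  [0, 0, -1.023, -0.445, -0.2045, 0.105, 1],
  [0, 0, -1.023, -0.445, -0.2045, 0.105, 1],
])

```text
t: 2.45
ee_pos: [0.5828, 0.1873, 0.2996]
eef_rot: [[-0.839, -0.544, -0.0], [-0.544, 0.839, 0.001], [-0.0, 0.001, -1.0]]
contact_force: [-0.3, 0.4, 0.1]
width: 0.0855
gripper_force: 0.0
```

```bash
cat >> h.py <<'E'
def wristfit(name,zlo,zhi):
    o=arm.get_obs(); im=arm.get_image("wrist"); out=[]
    for r in arm.cut_out("wrist",name):
        p,u,v=cloud(im,r["region"],o); q=p[(p[:,2]>zlo)&(p[:,2]<zhi)]
        if len(q)<20: continue
        rc=cv2.minAreaRect(q[:,:2].astype(np.float32)*1000); print(name,round(r["confidence"],2),np.round([*rc[0],*rc[1],rc[2]],1),len(q),np.median(q[:,2]).round(4))
    return im,o
E
python3 - <<'E'
from h import *
im,o=wristfit("carrier_1",.04,.056); save(im,"w1")
inc(.583,.187,.191,123)
E
```

```text
carrier_1 0.82 [584.9 187.1  44.6  36.1  32.8] 3092 0.046
inc [0.001, 0.001, 0.003] [0.0004, -0.0023, 0.1092] rows>= 2.6
```

View pics/w1.png

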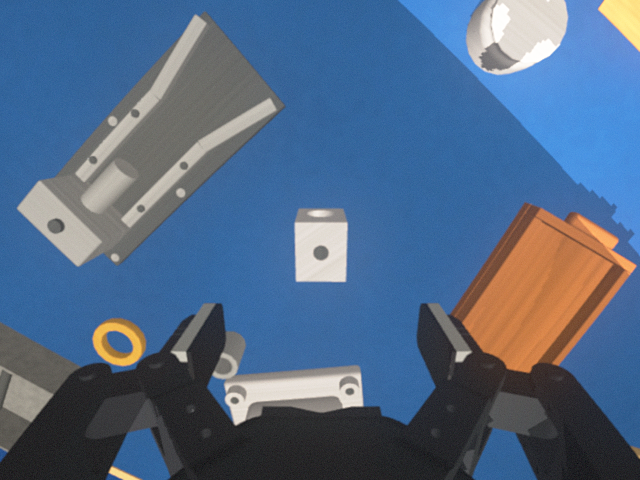

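Request:
drive_tool([
  [0, 0, 0.003, -0.001, -0.001, 0.04, 1],
  [0, 0, 0.003, -0.001, -0.001, 0.08, 1],
  [0, 0, 0.003, -0.001, -0.001, 0.1, 1],
  [0, 0, 0.003, -0.001, -0.001, 0.109, 1],
  [0, 0, 0.003, -0.001, -0.001, 0.109, 1],
  [0, 0, 0.003, -0.001, -0.001, 0.109, 0],
  [0, 0, 0.003, -0.001, -0.001, 0.109, 0],
  [0, 0, 0.003, -0.001, -0.001, 0.109, 0],
  [0, 0, 0.003, -0.001, -0.001, 0.109, 0],
  [0, 0, 0.003, -0.001, -0.001, 0.109, 0],
  [0, 0, 0.003, -0.001, -0.001, 0.109, 0],
  [0, 0, 0.003, -0.001, -0.001, 0.109, 0],
  [0, 0, 0.003, -0.001, -0.001, 0.109, 0],
  [0, 0, 0.003, -0.001, -0.001, 0.1, 0],
  [0, 0, 0.003, -0.001, -0.001, 0.06, 0],
  [0, 0, 0.003, -0.001, -0.001, 0.02, 0],
  [0, 0, 0.003, -0.001, -0.001, 0.0, 0],
  [0, 0, 0.003, -0.001, -0.001, 0.0, 0],
])

```text
t: 4.05
ee_pos: [0.5859, 0.1876, 0.3055]
eef_rot: [[-0.84, -0.542, 0.009], [-0.542, 0.84, 0.004], [-0.01, -0.001, -1.0]]
contact_force: [0.5, 0.5, -1.7]
width: 0.0349
gripper_force: 60.9
```

```bash
python3 - <<'E'
from h import *
def fit(p,tag):
    z=p[:,2]; z0=np.median(z)  # plate
    for lo,hi,n in [(-.003,.003,"plate"),(.0055,.0105,"rails"),(.039,.049,"post")]:
        q=p[(z>.008+lo)&(z<.008+hi)][:,:2]*1000
        if len(q)<20: continue
        rc=cv2.minAreaRect(q.astype(np.float32)); print(tag,n,np.round([*rc[0],*rc[1],rc[2]],1),len(q))
    # symmetric check: rails points in gauge frame
    q=p[(z>.0125)&(z<.019)][:,:2]*1000
    a=np.radians(-17);ex=np.array([np.cos(a),np.sin(a)]);ey=np.array([-ex[1],ex[0]])
    d=q-[607,39]; X,Y=d@ex,d@ey
    for x in range(-40,45,10):
        s=(X>x)&(X<x+10)
        l=Y[s&(Y>12)&(Y<35)]; r=Y[s&(Y<-12)&(Y>-35)]
        if len(l)>5 and len(r)>5: print(x+5,np.round([np.percentile(l,5),np.percentile(l,95),np.percentile(r,5),np.percentile(r,95)],1))
o=arm.get_obs(); im=arm.get_image("wrist"); save(im,"w2")
rs=arm.cut_out("wrist","gauge"); print([(r["confidence"],r["xy"]) for r in rs])
fit(cloud(im,rs[0]["region"],o)[0],"wrist")
im=arm.get_image("side"); rs=arm.cut_out("side","gauge")
fit(cloud(im,rs[0]["region"])[0],"side")
E
```

```text
[(0.74, [160.8, 142.7]), (0.74, [535.0, 285.9]), (0.68, [512.2, 28.9])]
wrist plate [596.5  42.4  84.8 196.4  73.4] 16334
wrist rails [588.5  39.2  81.2 177.9  69.5] 5874
wrist post [665.3  22.   58.3  32.3  73.6] 3347
-35 [ 19.6  29.  -27.9 -18.8]
-25 [ 19.9  29.1 -27.9 -18.7]
-15 [ 20.2  29.1 -27.9 -18.7]
-5 [ 20.   29.3 -27.8 -18.8]
5 [ 19.8  29.5 -27.7 -18.5]
15 [ 19.9  29.2 -27.7 -18.4]
25 [ 20.1  28.8 -27.8 -18.3]
35 [ 20.3  29.2 -28.  -18.8]
45 [ 13.4  29.2 -27.6 -15. ]
side plate [594.8  41.1  87.3 193.9  73.7] 1783
side rails [591.7  47.3  79.4 178.6  76.9] 570
side post [664.4  20.   59.9  29.6  73.2] 363
-35 [ 17.8  27.2 -30.6 -20.8]
-25 [ 16.1  26.1 -30.4 -20.8]
-15 [ 17.7  27.8 -30.1 -19.5]
-5 [ 17.3  26.  -30.  -20.6]
5 [ 18.3  29.  -30.7 -20.7]
15 [ 23.4  28.7 -29.8 -21.5]
35 [ 25.1  29.6 -29.9 -20.5]
```

```bash
cat >> h.py <<'E'
G=np.array([.608,.0392]); EX=np.array([np.cos(np.radians(-16.7)),np.sin(np.radians(-16.7))]); EY=np.array([-EX[1],EX[0]])
def gp(X,Y=0): return G+EX*X/1000+EY*Y/1000
def gstat():
    o=arm.get_obs(); d=np.array(o["ee_pos"])[:2]-G; f=np.array(o["contact_force"]); R=np.array(o["eef_rot"])
    print("gX,gY",np.round([d@EX*1000,d@EY*1000],1),"z",o["ee_pos"][2].round(4),"F",np.round([f[:2]@EX,f[:2]@EY,f[2]],1),"tool y deg",np.degrees(np.arctan2(R[1,1],R[0,1])).round(2))
E
python3 - <<'E'
from h import *
x,y=gp(-75); inc(x,y,.30,73.3); inc(x,y,.206,73.3)
E
```

```text
inc [-0.001, -0.003, 0.865] [0.1079, -0.0794, -0.0011] rows>= 6.9
inc [-0.001, -0.003, 0.865] [0.1076, -0.0794, 0.0929] rows>= 6.9
```

Request:
drive_tool([
  [0, -0.003, 0.865, 0.108, -0.0794, 0, 0],
  [0, -0.003, 0.865, 0.108, -0.0794, 0, 0],
  [0, -0.003, 0.865, 0.108, -0.0794, 0, 0],
  [0, -0.003, 0.865, 0.108, -0.0794, 0, 0],
  [0, -0.003, 0.865, 0.108, -0.0794, 0, 0],
  [0, -0.003, 0.865, 0.108, -0.0794, 0, 0],
  [0, -0.003, 0.865, 0.108, -0.0794, 0, 0],
  [0, -0.003, 0.865, 0.108, -0.0794, 0, 0],
  [0, -0.003, 0.865, 0.108, -0.0794, 0.03, 0],
  [0, -0.003, 0.865, 0.108, -0.0794, 0.06, 0],
  [0, -0.003, 0.865, 0.108, -0.0794, 0.08, 0],
  [0, -0.003, 0.865, 0.108, -0.0794, 0.09, 0],
  [0, -0.003, 0.865, 0.108, -0.0794, 0.092, 0],
  [0, -0.003, 0.865, 0.108, -0.0794, 0.092, 0],
  [0, -0.003, 0.865, 0.108, -0.0794, 0.092, 0],
])

```text
t: 5.5
ee_pos: [0.5371, 0.0615, 0.2083]
eef_rot: [[-0.958, 0.287, 0.004], [0.287, 0.958, 0.001], [-0.004, 0.002, -1.0]]
contact_force: [1.0, -0.1, -2.0]
width: 0.0348
gripper_force: 60.8
```

```bash
python3 - <<'E'
from h import *
gstat(); x,y=gp(-75); inc(x,y,.199,73.3)
im=arm.get_image("wrist"); save(im,"w3")
E
```

```text
gX,gY [-74.3   1. ] z 0.2083 F [ 1.   0.2 -2. ] tool y deg 73.33
inc [0.002, 0.004, 0.001] [0.0007, -0.001, 0.0093] rows>= 0.2
```

View pics/w3.png

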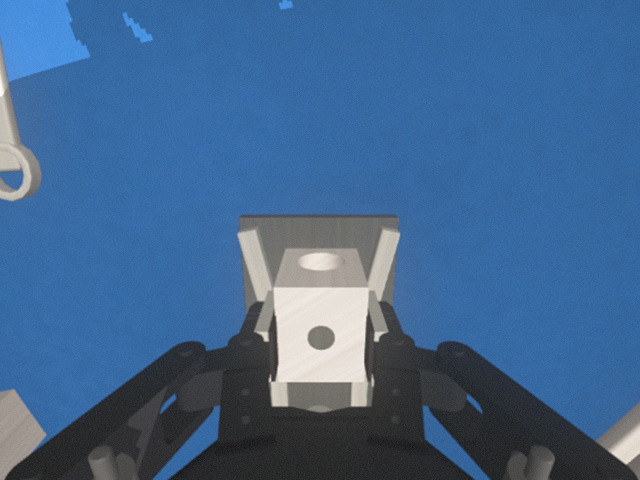

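Request:
drive_tool([
  [0, 0.002, 0, 0, -0.0005, 0.003, 0],
  [0, 0.002, 0, 0, -0.0005, 0.006, 0],
  [0, 0.002, 0, 0, -0.0005, 0.008, 0],
  [0, 0.002, 0, 0, -0.0005, 0.009, 0],
  [0, 0.002, 0, 0, -0.0005, 0.009, 0],
  [0, 0.002, 0, 0, -0.0005, 0.009, 0],
])

```text
t: 6.05
ee_pos: [0.5367, 0.0609, 0.2003]
eef_rot: [[-0.958, 0.288, 0.003], [0.288, 0.958, 0.001], [-0.002, 0.001, -1.0]]
contact_force: [-2.3, 0.0, 12.0]
width: 0.0353
gripper_force: 62.7
```

```bash
python3 - <<'E'
from h import *
gstat()
E
```

```text
gX,gY [-74.5   0.3] z 0.2003 F [-2.2 -0.6 12. ] tool y deg 73.29
```

Request:
drive_tool([
  [0, 0, 0, -0.002, 0, -0.0008, 0],
  [0, 0, 0, -0.005, 0, -0.0008, 0],
  [0, 0, 0, -0.008, 0, -0.0008, 0],
  [0, 0, 0, -0.011, 0, -0.0008, 0],
  [0, 0, 0, -0.014, 0, -0.0008, 0],
  [0, 0, 0, -0.017, 0, -0.0008, 0],
  [0, 0, 0, -0.02, 0, -0.0008, 0],
  [0, 0, 0, -0.023, 0, -0.0008, 0],
  [0, 0, 0, -0.026, 0, -0.0008, 0],
  [0, 0, 0, -0.029, 0, -0.0008, 0],
  [0, 0, 0, -0.032, 0, -0.0008, 0],
  [0, 0, 0, -0.035, 0, -0.0008, 0],
  [0, 0, 0, -0.038, 0, -0.0008, 0],
  [0, 0, 0, -0.041, 0, -0.0008, 0],
  [0, 0, 0, -0.044, 0, -0.0008, 0],
  [0, 0, 0, -0.044, 0, -0.0008, 0],
])

```text
t: 7.38
ee_pos: [0.5764, 0.0496, 0.2005]
eef_rot: [[-0.958, 0.286, -0.005], [0.286, 0.958, 0.002], [0.005, 0.0, -1.0]]
contact_force: [-9.9, 3.6, 15.1]
width: 0.0349
gripper_force: 62.9
```

```bash
python3 - <<'E'
from h import *
gstat()
E
```

```text
gX,gY [-33.3   0.8] z 0.2005 F [-10.5   0.6  15.1] tool y deg 73.37
```

Request:
drive_tool([
  [0, 0, 0, 0, 0, -0.0015, 0],
  [0, 0, 0, -0.002, 0, -0.0015, 0],
  [0, 0, 0, -0.004, 0, -0.0015, 0],
  [0, 0, 0, -0.006, 0, -0.0015, 0],
  [0, 0, 0, -0.008, 0, -0.0015, 0],
  [0, 0, 0, -0.01, 0, -0.0015, 0],
  [0, 0, 0, -0.012, 0, -0.0015, 0],
  [0, 0, 0, -0.014, 0, -0.0015, 0],
  [0, 0, 0, -0.016, 0, -0.0015, 0],
  [0, 0, 0, -0.018, 0, -0.0015, 0],
])

```text
t: 8.22
ee_pos: [0.5962, 0.043, 0.201]
eef_rot: [[-0.958, 0.288, 0.001], [0.288, 0.958, 0.001], [-0.001, 0.001, -1.0]]
contact_force: [-0.3, 0.3, -1.6]
width: 0.0351
gripper_force: 61.0
```

```bash
python3 - <<'E'
from h import *
gstat()
E
```

```text
gX,gY [-12.4   0.3] z 0.201 F [-0.4  0.2 -1.6] tool y deg 73.28
```

Request:
drive_tool([
  [0, 0, 0, -0.0015, 0, 0, 0],
  [0, 0, 0, -0.003, 0, 0, 0],
  [0, 0, 0, -0.0045, 0, 0, 0],
  [0, 0, 0, -0.006, 0, 0, 0],
  [0, 0, 0, -0.0075, 0, 0, 0],
  [0, 0, 0, -0.009, 0, 0, 0],
  [0, 0, 0, -0.0105, 0, 0, 0],
  [0, 0, 0, -0.012, 0, 0, 0],
  [0, 0, 0, -0.0135, 0, 0, 0],
  [0, 0, 0, -0.0145, 0, 0, 0],
  [0, 0, 0, -0.0155, 0, 0, 0],
])

```text
t: 9.13
ee_pos: [0.6109, 0.0386, 0.201]
eef_rot: [[-0.958, 0.288, 0.001], [0.288, 0.958, 0.001], [-0.001, 0.001, -1.0]]
contact_force: [0.3, 0.7, -2.2]
width: 0.035
gripper_force: 61.0
```

```bash
python3 - <<'E'
from h import *
gstat()
E
```

```text
gX,gY [3.  0.3] z 0.201 F [ 0.1  0.8 -2.2] tool y deg 73.28
```

Request:
drive_tool([
  [0, 0, 0, -0.001, 0, 0, 0],
  [0, 0, 0, -0.002, 0, 0, 0],
  [0, 0, 0, -0.003, 0, 0, 0],
  [0, 0, 0, -0.004, 0, 0, 0],
  [0, 0, 0, -0.005, 0, 0, 0],
  [0, 0, 0, -0.006, 0, 0, 0],
])

```text
t: 9.63
ee_pos: [0.6167, 0.0369, 0.201]
eef_rot: [[-0.958, 0.288, 0.001], [0.288, 0.958, 0.001], [-0.001, 0.001, -1.0]]
contact_force: [-0.5, -0.6, -2.5]
width: 0.0351
gripper_force: 61.0
```

```bash
python3 - <<'E'
from h import *
gstat()
E
```

```text
gX,gY [8.9 0.3] z 0.201 F [-0.3 -0.7 -2.5] tool y deg 73.29
```

Request:
drive_tool([
  [0, 0, 0, -0.0015, 0, 0, 0],
  [0, 0, 0, -0.003, 0, 0, 0],
  [0, 0, 0, -0.0045, 0, 0, 0],
  [0, 0, 0, -0.006, 0, 0, 0],
  [0, 0, 0, -0.0075, 0, 0, 0],
  [0, 0, 0, -0.009, 0, 0, 0],
  [0, 0, 0, -0.01, 0, 0, 0],
  [0, 0, 0, -0.011, 0, 0, 0],
  [0, 0, 0, -0.012, 0, 0, 0],
  [0, 0, 0, -0.013, 0, 0, 0],
])

```text
t: 10.47
ee_pos: [0.6291, 0.0332, 0.201]
eef_rot: [[-0.958, 0.288, 0.001], [0.288, 0.958, 0.001], [-0.001, 0.001, -1.0]]
contact_force: [0.2, -0.3, -1.4]
width: 0.0352
gripper_force: 61.0
```

```bash
python3 - <<'E'
from h import *
gstat()
E
```

```text
gX,gY [21.9  0.3] z 0.201 F [ 0.2 -0.2 -1.4] tool y deg 73.29
```

Request:
drive_tool([
  [0, 0, 0, -0.0007, 0, 0, 0],
  [0, 0, 0, -0.0014, 0, 0, 0],
  [0, 0, 0, -0.002, 0, 0, 0],
  [0, 0, 0, -0.0026, 0, 0, 0],
  [0, 0, 0, -0.003, 0, 0, 0],
])

```text
t: 10.88
ee_pos: [0.6307, 0.0327, 0.2008]
eef_rot: [[-0.958, 0.287, -0.002], [0.287, 0.958, 0.001], [0.003, 0.0, -1.0]]
contact_force: [-5.0, 1.3, 1.8]
width: 0.0354
gripper_force: 61.1
```

```bash
python3 - <<'E'
from h import *
gstat()
x,y=gp(-75); inc(x,y,.201,73.3)
E
```

```text
gX,gY [23.6  0.3] z 0.2008 F [-5.1 -0.2  1.8] tool y deg 73.31
inc [0.0, -0.003, 0.0] [0.0986, -0.0003, 0.0001] rows>= 2.4
```

```bash
python3 - <<'E'
from h import *
inc(.566,.380,.28,97)
inc(.566,.380,.207,97)
E
```

```text
inc [0.001, -0.003, -0.414] [0.162, 0.3141, -0.0786] rows>= 8.7
inc [0.001, -0.003, -0.414] [0.1618, 0.314, -0.0056] rows>= 8.5
```

Request:
drive_tool([
  [0, 0, 0, 0.005, 0, 0, 0],
  [0, 0, 0, 0.015, 0, 0, 0],
  [0, 0, 0, 0.03, 0, 0, 0],
  [0, 0, 0, 0.048, 0, 0, 0],
  [0, 0, 0, 0.06, 0, 0, 0],
  [0, 0, 0, 0.064, 0, -0.02, 0],
  [0, 0, 0, 0.064, 0, -0.05, 0],
  [0, 0, 0, 0.064, 0, -0.078, 0],
  [0, -0.003, -0.1, 0.09, 0.03, -0.078, 0],
  [0, -0.003, -0.2, 0.11, 0.07, -0.078, 0],
  [0, -0.003, -0.3, 0.13, 0.105, -0.078, 0],
  [0, -0.003, -0.414, 0.145, 0.143, -0.078, 0],
  [0, -0.003, -0.414, 0.155, 0.182, -0.078, 0],
  [0, -0.003, -0.414, 0.162, 0.222, -0.078, 0],
  [0, -0.003, -0.414, 0.162, 0.26, -0.078, 0],
  [0, -0.003, -0.414, 0.162, 0.29, -0.078, 0],
  [0, -0.003, -0.414, 0.162, 0.314, -0.078, 0],
  [0, -0.003, -0.414, 0.162, 0.314, -0.078, 0],
  [0, -0.003, -0.414, 0.162, 0.314, -0.078, 0],
  [0, -0.003, -0.414, 0.162, 0.314, -0.078, 0],
])

```text
t: 12.55
ee_pos: [0.5672, 0.3785, 0.279]
eef_rot: [[-0.993, -0.121, 0.004], [-0.121, 0.993, -0.001], [-0.004, -0.001, -1.0]]
contact_force: [0.1, 0.3, -1.9]
width: 0.0351
gripper_force: 60.8
```

```bash
python3 - <<'E'
from h import *
o=arm.get_obs(); im=arm.get_image("wrist"); save(im,"w4")
for r in arm.cut_out("wrist","wood_tray")[:1]:
    p=cloud(im,r["region"],o)[0]; q=p[abs(p[:,2]-.022)<.004]
    rc=cv2.minAreaRect(q[:,:2].astype(np.float32)*1000); print(r["confidence"],rc)
inc(.566,.380,.202,97)
E
```

```text
0.56 ((531.0664672851562, 376.58331298828125), (160.18727111816406, 110.39260864257812), 6.6200385093688965)
inc [-0.002, 0.004, -0.002] [0.0014, 0.0026, 0.0772] rows>= 1.9
```

View pics/w4.png

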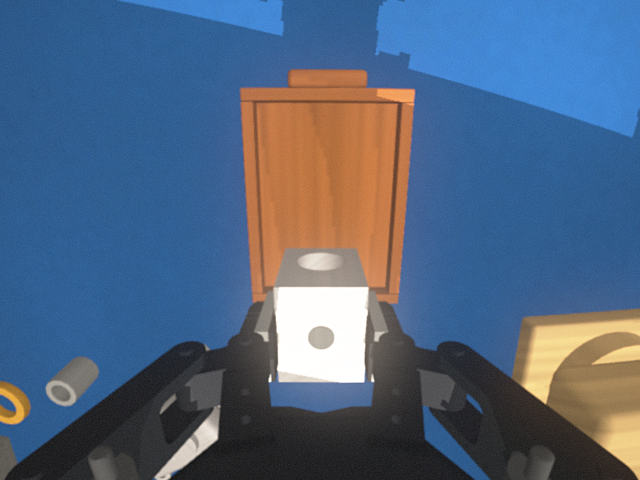

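Request:
drive_tool([
  [0, 0.003, 0, 0.003, 0.0015, 0.03, 0],
  [0, 0.003, 0, 0.004, 0.0015, 0.055, 0],
  [0, 0.003, 0, 0.004, 0.0015, 0.07, 0],
  [0, 0.003, 0, 0.004, 0.0015, 0.075, 0],
  [0, 0.003, 0, 0.004, 0.0015, 0.077, 0],
  [0, 0.003, 0, 0.004, 0.0015, 0.078, 0],
  [0, 0.003, 0, 0.004, 0.0015, 0.078, 0],
  [0, 0.003, 0, 0.004, 0.0015, 0.078, 0],
])

```text
t: 13.32
ee_pos: [0.5637, 0.381, 0.2027]
eef_rot: [[-0.993, -0.122, 0.003], [-0.122, 0.993, 0.002], [-0.003, 0.002, -1.0]]
contact_force: [-0.6, -0.6, -1.2]
width: 0.0348
gripper_force: 60.9
```

```bash
python3 - <<'E'
from h import *
gstat()
inc(.582,-.1905,.28,90)
E
```

```text
gX,gY [-140.6  314.6] z 0.2027 F [-0.4 -0.7 -1.2] tool y deg 96.99
inc [0.002, 0.003, 0.122] [0.0511, -0.5693, -0.0784] rows>= 13.8
```

Request:
drive_tool([
  [0, 0, 0, 0, 0, 0.001, 0],
  [0, 0, 0, 0, 0, 0.002, 0],
  [0, 0, 0, 0, 0, 0.0025, 0],
  [0, 0, 0, 0, 0, 0.0025, 0],
  [0, 0, 0, 0, 0, 0.0025, 0],
])

```text
t: 13.73
ee_pos: [0.5635, 0.3809, 0.2004]
eef_rot: [[-0.993, -0.122, 0.002], [-0.122, 0.993, 0.001], [-0.003, 0.001, -1.0]]
contact_force: [-0.9, -0.4, 5.5]
width: 0.0349
gripper_force: 61.9
```

Request:
drive_tool([
  [0, 0, 0, 0, 0, 0, 0.6],
  [0, 0, 0, 0, 0, 0, 0.6],
  [0, 0, 0, 0, 0, 0, 0.6],
  [0, 0, 0, 0, 0, 0, 0.6],
  [0, 0, 0, 0, 0, -0.02, 0.6],
  [0, 0, 0, 0, 0, -0.06, 0.6],
  [0, 0, 0, 0, 0, -0.1, 0.6],
  [0, 0, 0.122, 0.051, -0.569, -0.1, 1],
  [0, 0, 0.122, 0.051, -0.569, -0.1, 1],
  [0, 0, 0.122, 0.051, -0.569, -0.1, 1],
  [0, 0, 0.122, 0.051, -0.569, -0.1, 1],
  [0, 0, 0.122, 0.051, -0.569, -0.1, 1],
  [0, 0, 0.122, 0.051, -0.569, -0.1, 1],
  [0, 0, 0.122, 0.051, -0.569, -0.1, 1],
  [0, 0, 0.122, 0.051, -0.569, -0.1, 1],
  [0, 0, 0.122, 0.051, -0.569, -0.1, 1],
  [0, 0, 0.122, 0.051, -0.569, -0.1, 1],
  [0, 0, 0.122, 0.051, -0.569, -0.1, 1],
  [0, 0, 0.122, 0.051, -0.569, -0.1, 1],
  [0, 0, 0.122, 0.051, -0.569, -0.1, 1],
])

```text
t: 15.4
ee_pos: [0.5806, -0.1629, 0.2987]
eef_rot: [[-1.0, -0.0, 0.001], [-0.0, 1.0, 0.0], [-0.001, 0.0, -1.0]]
contact_force: [0.6, -0.3, 0.8]
width: 0.0853
gripper_force: 0.0
```

Request:
drive_tool([
  [0, 0, 0, 0, 0, 0, 1],
  [0, 0, 0, 0, 0, 0, 1],
  [0, 0, 0, 0, 0, 0, 1],
  [0, 0, 0, 0, 0, 0, 1],
])

```text
t: 15.73
ee_pos: [0.5811, -0.1587, 0.2987]
eef_rot: [[-1.0, -0.003, 0.001], [-0.003, 1.0, 0.002], [-0.001, 0.002, -1.0]]
contact_force: [0.1, 0.6, 0.9]
width: 0.0854
gripper_force: 0.0
```

```bash
python3 - <<'E'
from h import *
gstat()
im,o=wristfit("carrier_1",.04,.056)
inc(.582,-.1905,.191,90)
im=arm.get_image("top"); save(im,"top2")
for r in arm.cut_out("top","carrier_1"):
    p=cloud(im,r["region"])[0]; q=p[p[:,2]>.04]
    if len(q)>20: print(r["confidence"],cv2.minAreaRect(q[:,:2].astype(np.float32)*1000),np.median(q[:,2]))
E
```

```text
gX,gY [  31.1 -197.3] z 0.2987 F [-0.   0.6  0.9] tool y deg 90.17
carrier_1 0.56 [ 582.4 -190.4   35.6   44.9   89.3] 3144 0.046
inc [0.002, 0.001, 0.004] [-0.0006, -0.0321, 0.1077] rows>= 2.7
0.72 ((563.001708984375, 378.1842956542969), (44.13630676269531, 35.233524322509766), 7.364442825317383) 0.05388077942938252
0.45 ((386.7378845214844, 212.75860595703125), (47.03939437866211, 47.9266357421875), 83.3285903930664) 0.041466532155636004
```

Request:
drive_tool([
  [0, 0, 0, -0.001, -0.02, 0, 1],
  [0, 0, 0.003, -0.001, -0.032, 0.02, 1],
  [0, 0, 0.003, -0.001, -0.032, 0.06, 1],
  [0, 0, 0.003, -0.001, -0.032, 0.09, 1],
  [0, 0, 0.003, -0.001, -0.032, 0.106, 1],
  [0, 0, 0.003, -0.001, -0.032, 0.1075, 1],
  [0, 0, 0.003, -0.001, -0.032, 0.1075, 0],
  [0, 0, 0.003, -0.001, -0.032, 0.1075, 0],
  [0, 0, 0.003, -0.001, -0.032, 0.1075, 0],
  [0, 0, 0.003, -0.001, -0.032, 0.1075, 0],
  [0, 0, 0.003, -0.001, -0.032, 0.1075, 0],
  [0, 0, 0.003, -0.001, -0.032, 0.1075, 0],
  [0, 0, 0.003, -0.001, -0.032, 0.1075, 0],
  [0, 0, 0.003, -0.001, -0.032, 0.1, 0],
  [0, 0, 0.003, -0.001, -0.032, 0.07, 0],
  [0, 0, 0.003, -0.001, -0.032, 0.03, 0],
  [0, 0, 0.003, -0.001, -0.032, 0.01, 0],
  [0, 0, 0.003, -0.001, -0.032, 0.01, 0],
])

```text
t: 17.43
ee_pos: [0.5836, -0.1931, 0.2942]
eef_rot: [[-1.0, 0.003, 0.01], [0.003, 1.0, -0.002], [-0.01, -0.002, -1.0]]
contact_force: [0.7, 0.1, -2.0]
width: 0.0347
gripper_force: 60.7
```

```bash
python3 - <<'E'
from h import *
x,y=gp(-75); inc(x,y,.29,73.3); inc(x,y,.207,73.3)
E
```

```text
inc [-0.0, 0.01, 0.288] [0.0483, 0.2537, 0.0033] rows>= 6.2
inc [-0.0, 0.01, 0.288] [0.0491, 0.2538, 0.0863] rows>= 6.5
```

Request:
drive_tool([
  [0, 0, 0.1, 0.02, 0.03, 0, 0],
  [0, 0, 0.2, 0.03, 0.07, 0, 0],
  [0, 0, 0.288, 0.04, 0.11, 0, 0],
  [0, 0, 0.288, 0.048, 0.15, 0, 0],
  [0, 0, 0.288, 0.048, 0.19, 0, 0],
  [0, 0, 0.288, 0.048, 0.225, 0, 0],
  [0, 0, 0.288, 0.048, 0.245, 0, 0],
  [0, 0, 0.288, 0.048, 0.252, 0, 0],
  [0, 0, 0.288, 0.048, 0.252, 0.03, 0],
  [0, 0, 0.288, 0.048, 0.252, 0.06, 0],
  [0, 0, 0.288, 0.048, 0.252, 0.075, 0],
  [0, 0, 0.288, 0.048, 0.252, 0.08, 0],
  [0, 0, 0.288, 0.048, 0.252, 0.08, 0],
  [0, 0, 0.288, 0.048, 0.252, 0.08, 0],
  [0, 0, 0.288, 0.048, 0.252, 0.08, 0],
])

```text
t: 18.68
ee_pos: [0.5351, 0.0589, 0.2097]
eef_rot: [[-0.958, 0.287, 0.003], [0.287, 0.958, 0.0], [-0.002, 0.001, -1.0]]
contact_force: [0.6, 0.2, -1.5]
width: 0.0348
gripper_force: 60.7
```

```bash
python3 - <<'E'
from h import *
gstat(); x,y=gp(-75,.3); inc(x,y,.201,73.3)
E
```

```text
gX,gY [-75.5  -2.1] z 0.2097 F [ 0.5  0.4 -1.5] tool y deg 73.3
inc [0.001, 0.002, -0.0] [-0.0005, 0.0024, 0.0087] rows>= 0.2
```

Request:
drive_tool([
  [0, 0.002, 0, 0, 0.0024, 0.003, 0],
  [0, 0.002, 0, 0, 0.0024, 0.006, 0],
  [0, 0.002, 0, 0, 0.0024, 0.008, 0],
  [0, 0.002, 0, 0, 0.0024, 0.0085, 0],
  [0, 0.002, 0, 0, 0.0024, 0.0085, 0],
  [0, 0.002, 0, 0, 0.0024, 0.0085, 0],
  [0, 0.002, 0, 0, 0.0024, 0.0085, 0],
])

```text
t: 19.27
ee_pos: [0.5355, 0.0619, 0.2009]
eef_rot: [[-0.958, 0.286, 0.0], [0.286, 0.958, 0.001], [0.0, 0.001, -1.0]]
contact_force: [-1.3, 0.8, 6.2]
width: 0.0348
gripper_force: 61.7
```

```bash
python3 - <<'E'
from h import *
gstat(); x,y=gp(-32,.3); inc(x,y,.201,73.3)
E
```

```text
gX,gY [-76.    0.9] z 0.2009 F [-1.4  0.4  6.2] tool y deg 73.35
inc [0.001, -0.0, 0.001] [-0.044, -0.0006, -0.0001] rows>= 1.1
```

Request:
drive_tool([
  [0, 0, 0, -0.002, -0.0005, -0.0007, 0],
  [0, 0, 0, -0.005, -0.0005, -0.0007, 0],
  [0, 0, 0, -0.008, -0.0005, -0.0007, 0],
  [0, 0, 0, -0.011, -0.0005, -0.0007, 0],
  [0, 0, 0, -0.014, -0.0005, -0.0007, 0],
  [0, 0, 0, -0.017, -0.0005, -0.0007, 0],
  [0, 0, 0, -0.02, -0.0005, -0.0007, 0],
  [0, 0, 0, -0.023, -0.0005, -0.0007, 0],
  [0, 0, 0, -0.026, -0.0005, -0.0007, 0],
  [0, 0, 0, -0.029, -0.0005, -0.0007, 0],
  [0, 0, 0, -0.032, -0.0005, -0.0007, 0],
  [0, 0, 0, -0.035, -0.0005, -0.0007, 0],
  [0, 0, 0, -0.038, -0.0005, -0.0007, 0],
  [0, 0, 0, -0.041, -0.0005, -0.0007, 0],
  [0, 0, 0, -0.044, -0.0005, -0.0007, 0],
  [0, 0, 0, -0.044, -0.0005, -0.0007, 0],
])

```text
t: 20.6
ee_pos: [0.5768, 0.0487, 0.201]
eef_rot: [[-0.958, 0.287, -0.003], [0.287, 0.958, 0.001], [0.003, 0.0, -1.0]]
contact_force: [-3.0, 1.0, 5.0]
width: 0.0349
gripper_force: 61.6
```

```bash
python3 - <<'E'
from h import *
gstat()
E
```

```text
gX,gY [-32.6   0.2] z 0.201 F [-3.1  0.1  5. ] tool y deg 73.34
```

Request:
drive_tool([
  [0, 0, 0, -0.002, 0, -0.0005, 0],
  [0, 0, 0, -0.004, 0, -0.0005, 0],
  [0, 0, 0, -0.006, 0, -0.0005, 0],
  [0, 0, 0, -0.008, 0, -0.0005, 0],
  [0, 0, 0, -0.01, 0, -0.0005, 0],
  [0, 0, 0, -0.012, 0, -0.0005, 0],
  [0, 0, 0, -0.014, 0, -0.0005, 0],
  [0, 0, 0, -0.016, 0, -0.0005, 0],
  [0, 0, 0, -0.018, 0, -0.0005, 0],
  [0, 0, 0, -0.02, 0, -0.0005, 0],
])

```text
t: 21.43
ee_pos: [0.5967, 0.0428, 0.2013]
eef_rot: [[-0.958, 0.287, -0.001], [0.287, 0.958, 0.001], [0.001, 0.001, -1.0]]
contact_force: [0.0, 0.4, -1.7]
width: 0.0349
gripper_force: 61.0
```

```bash
python3 - <<'E'
from h import *
gstat()
E
```

```text
gX,gY [-11.9   0.2] z 0.2013 F [-0.1  0.4 -1.7] tool y deg 73.34
```

Request:
drive_tool([
  [0, 0, 0, -0.0015, 0, 0, 0],
  [0, 0, 0, -0.003, 0, 0, 0],
  [0, 0, 0, -0.0045, 0, 0, 0],
  [0, 0, 0, -0.006, 0, 0, 0],
  [0, 0, 0, -0.0075, 0, 0, 0],
  [0, 0, 0, -0.009, 0, 0, 0],
  [0, 0, 0, -0.01, 0, 0, 0],
  [0, 0, 0, -0.011, 0, 0, 0],
  [0, 0, 0, -0.012, 0, 0, 0],
  [0, 0, 0, -0.013, 0, 0, 0],
  [0, 0, 0, -0.014, 0, 0, 0],
])

```text
t: 22.35
ee_pos: [0.61, 0.0389, 0.2013]
eef_rot: [[-0.958, 0.287, -0.001], [0.287, 0.958, 0.001], [0.001, 0.001, -1.0]]
contact_force: [-0.4, 0.6, -1.7]
width: 0.0349
gripper_force: 61.0
```

```bash
python3 - <<'E'
from h import *
gstat()
E
```

```text
gX,gY [2.  0.2] z 0.2013 F [-0.5  0.5 -1.7] tool y deg 73.34
```

Request:
drive_tool([
  [0, 0, 0, -0.001, 0, 0, 0],
  [0, 0, 0, -0.002, 0, 0, 0],
  [0, 0, 0, -0.003, 0, 0, 0],
  [0, 0, 0, -0.004, 0, 0, 0],
  [0, 0, 0, -0.005, 0, 0, 0],
])

```text
t: 22.77
ee_pos: [0.6146, 0.0377, 0.2016]
eef_rot: [[-0.958, 0.286, -0.001], [0.286, 0.958, 0.001], [0.001, 0.001, -1.0]]
contact_force: [-1.8, 0.9, 3.3]
width: 0.0351
gripper_force: 61.3
```

```bash
python3 - <<'E'
from h import *
gstat()
E
```

```text
gX,gY [6.8 0.4] z 0.2016 F [-2.   0.3  3.3] tool y deg 73.36
```

```bash
python3 - <<'E'
from h import *
gstat()
o=arm.get_obs(); im=arm.get_image("wrist")
for r in arm.cut_out("wrist","carrier_1"):
    p=cloud(im,r["region"],o)[0]; q=p[(p[:,2]>.045)&(p[:,2]<.062)]
    if len(q)>20: print("w",r["confidence"],cv2.minAreaRect(q[:,:2].astype(np.float32)*1000),(q.mean(0)[:2]-G)@EX,np.median(q[:,2]), (q[:,:2].mean(0)-o["ee_pos"][:2])@EX)
im=arm.get_image("side"); f=im["frame"]; 
cv2.imwrite("pics/s5.png",cv2.resize(cv2.cvtColor(f[180:300,260:420],cv2.COLOR_RGB2BGR),(800,600),interpolation=2))
E
```

```text
gX,gY [6.8 0.4] z 0.2016 F [-2.   0.3  3.3] tool y deg 73.36
w 0.56 ((613.4560546875, 37.90049743652344), (36.22395324707031, 45.244964599609375), 73.80436706542969) 0.0023086806398883854 0.05452087699032643 -0.004441371204670148
```

View pics/s5.png

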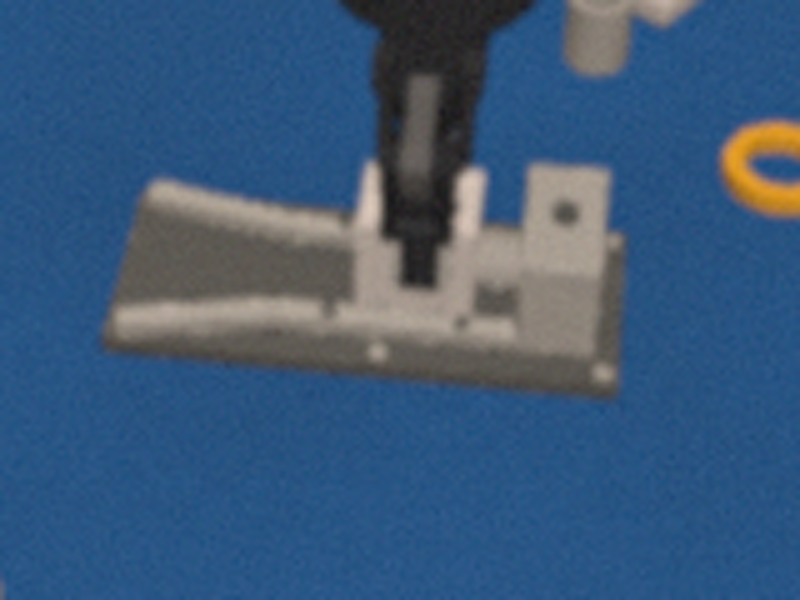

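Request:
drive_tool([
  [0, 0, 0, -0.0007, 0, 0, 0],
  [0, 0, 0, -0.0014, 0, 0, 0],
  [0, 0, 0, -0.002, 0, 0, 0],
  [0, 0, 0, -0.0025, 0, 0, 0],
  [0, 0, 0, -0.003, 0, 0, 0],
])

```text
t: 23.33
ee_pos: [0.6169, 0.0371, 0.2016]
eef_rot: [[-0.958, 0.286, -0.003], [0.286, 0.958, 0.001], [0.003, 0.001, -1.0]]
contact_force: [-4.4, 0.7, 6.7]
width: 0.0348
gripper_force: 61.7
```

```bash
python3 - <<'E'
from h import *
gstat()
E
```

```text
gX,gY [9.2 0.5] z 0.2016 F [-4.4 -0.6  6.7] tool y deg 73.37
```

```bash
python3 - <<'E'
from h import *
gstat()
o=arm.get_obs(); im=arm.get_image("wrist")
for r in arm.cut_out("wrist","carrier_1"):
    p=cloud(im,r["region"],o)[0]; q=p[(p[:,2]>.045)&(p[:,2]<.062)]
    if len(q)>20:
        c=cv2.minAreaRect(q[:,:2].astype(np.float32)*1000); X=(q[:,:2]-G)@EX
        print("w",c,"X",(np.array(c[0])/1000-G)@EX)
        A=np.c_[X,np.ones(len(X))]; print("pitch slope",np.linalg.lstsq(A,q[:,2],rcond=None)[0])
E
```

```text
gX,gY [9.2 0.5] z 0.2016 F [-4.4 -0.6  6.7] tool y deg 73.37
w ((615.704345703125, 37.643287658691406), (37.1938362121582, 45.386714935302734), 73.65220642089844) X 0.007826733290172926
pitch slope [0.04054327 0.05403895]
```

Request:
drive_tool([
  [0, 0, 0, 0, 0, 0, 0.55],
  [0, 0, 0, 0, 0, 0, 0.55],
  [0, 0, 0, 0, 0, 0, 0.55],
  [0, 0, 0, 0, 0, 0, 0.55],
])

```text
t: 23.77
ee_pos: [0.618, 0.0362, 0.2012]
eef_rot: [[-0.958, 0.287, 0.0], [0.287, 0.958, 0.001], [0.0, 0.001, -1.0]]
contact_force: [-0.3, 0.3, 0.1]
width: 0.0471
gripper_force: 0.0
```

```bash
cat >> h.py <<'E'
def car():
    gstat(); o=arm.get_obs(); im=arm.get_image("wrist")
    for r in arm.cut_out("wrist","carrier_1")[:1]:
        p=cloud(im,r["region"],o)[0]; q=p[(p[:,2]>.045)&(p[:,2]<.062)]
        c=cv2.minAreaRect(q[:,:2].astype(np.float32)*1000); X=(q[:,:2]-G)@EX; C=np.array(c[0])/1000-G
        A=np.c_[X,(q[:,:2]-G)@EY,np.ones(len(X))]; print("car X,Y",C@EX*1e3,C@EY*1e3,c[1:],"slope",np.linalg.lstsq(A,q[:,2],rcond=None)[0],"zmed",np.median(q[:,2]))
    return im
E
python3 - <<'E'
from h import *
car()
E
```

```text
gX,gY [10.4  0. ] z 0.2012 F [-0.4  0.2  0.1] tool y deg 73.32
car X,Y 8.206841906516601 0.46033869718652887 ((36.36745834350586, 45.060787200927734), 73.37751770019531) slope [ 0.04866838 -0.01015549  0.05414504] zmed 0.05476496639816476
```

```bash
python3 - <<'E'
from h import *
o=arm.get_obs(); im=arm.get_image("wrist"); p=cloud(im,None,o)[0]
X=(p[:,:2]-G)@EX*1e3; Y=(p[:,:2]-G)@EY*1e3; Z=p[:,2]*1e3
def sl(m,n):
    if m.sum()>30: print(n,m.sum(),np.linalg.lstsq(np.c_[X[m],Y[m],np.ones(m.sum())],Z[m],rcond=None)[0],np.round([X[m].min(),X[m].max()]))
sl((abs(Z-8)<3)&(abs(Y)<15)&(X>-105)&(X<-20),"plate")
sl((abs(Z-52)<4)&(abs(Y)<25)&(X>40)&(X<80),"post")
m=(abs(Z-54.5)<4)&(abs(Y)<14)&(X>-12)&(X<29); sl(m,"car")
for x in range(-16,36,4):
    k=(abs(Y)<12)&(X>x)&(X<x+4)&(Z>40); 
    if k.sum()>5: print(x+2,np.median(Z[k]).round(2),k.sum())
im=arm.get_image("top"); q=cloud(im)[0]; X=(q[:,:2]-G)@EX*1e3; Y=(q[:,:2]-G)@EY*1e3; Z=q[:,2]*1e3
E
```

```text
plate 12023 [-2.90522067e-05  6.75811491e-04  7.93871814e+00] [-105.  -20.]
post 1462 [ 3.78293211e-01 -2.86250010e-03  3.34041468e+01] [43. 52.]
car 6267 [ 3.27799966e-03 -1.20546327e-02  5.47977077e+01] [-12.  29.]
-14 50.19 1155
-10 121.78 1415
-6 115.6 1188
-2 111.13 2057
2 110.96 5770
6 54.95 541
10 55.03 509
14 54.85 495
18 54.8 487
22 54.83 479
26 54.78 443
30 54.72 233
```

Request:
drive_tool([
  [0, 0, 0, 0, 0, 0, 0],
  [0, 0, 0, 0, 0, 0, 0],
  [0, 0, 0, 0, 0, 0, 0],
  [0, 0, 0, 0, 0, 0, 0],
  [0, 0, 0, 0.002, 0, 0, 0],
  [0, 0, 0, 0.005, 0, 0, 0],
  [0, 0, 0, 0.01, 0, 0, 0],
  [0, 0, 0, 0.018, 0, 0, 0],
  [0, 0, 0, 0.026, 0, 0, 0],
  [0, 0, 0, 0.034, 0, 0, 0],
  [0, 0, 0, 0.04, 0, 0, 0],
  [0, 0, 0, 0.044, 0, 0, 0],
  [0, 0, 0, 0.044, 0, 0.0005, 0],
  [0, 0, 0, 0.044, 0, 0.0005, 0.55],
  [0, 0, 0, 0.044, 0, 0.0005, 0.55],
  [0, 0, 0, 0.044, 0, 0.0005, 0.55],
  [0, 0, 0, 0.044, 0, 0.0005, 0.55],
])

```text
t: 25.38
ee_pos: [0.5759, 0.049, 0.201]
eef_rot: [[-0.958, 0.287, 0.0], [0.287, 0.958, 0.001], [0.0, 0.001, -1.0]]
contact_force: [0.5, 0.7, -0.3]
width: 0.0472
gripper_force: 0.0
```

```bash
cat >> h.py <<'E'
def prof():
    gstat(); o=arm.get_obs(); im=arm.get_image("wrist"); p=cloud(im,None,o)[0]
    X=(p[:,:2]-G)@EX*1e3; Y=(p[:,:2]-G)@EY*1e3; Z=p[:,2]*1e3
    m=(abs(Y)<12)&(Z>51.5)&(Z<58)&(X<42); e=[X[m].min().round(1),X[m].max().round(1)]
    k=m&(X>X[m].min()+3)&(X<X[m].max()-3)
    print("X ends",np.round(np.percentile(X[m],[1,99]),1),"slopeX,Y,z at 0",np.round(np.linalg.lstsq(np.c_[X[k]-X[k].mean(),Y[k],np.ones(k.sum())],Z[k],rcond=None)[0],4))
E
python3 - <<'E'
from h import *
prof()
E
```

```text
gX,gY [-33.6   0.1] z 0.201 F [ 0.3  0.8 -0.3] tool y deg 73.31
X ends [-58.8 -15.3] slopeX,Y,z at 0 [-7.00000e-04  8.00000e-04  5.39853e+01]
```

Request:
drive_tool([
  [0, 0, 0, 0.003, 0, 0, 0.55],
  [0, 0, 0, 0.003, 0, 0, 0],
  [0, 0, 0, 0.003, 0, 0, 0],
  [0, 0, 0, 0.003, 0, 0, 0],
  [0, 0, 0, 0.003, 0, 0, 0],
  [0, 0, 0, 0.003, 0, 0.0004, 0],
  [0, 0, 0, 0.001, 0, 0.0004, 0],
  [0, 0, 0, -0.001, 0, 0.0004, 0],
  [0, 0, 0, -0.003, 0, 0.0004, 0],
  [0, 0, 0, -0.006, 0, 0.0004, 0],
  [0, 0, 0, -0.009, 0, 0.0004, 0],
  [0, 0, 0, -0.012, 0, 0.0004, 0],
  [0, 0, 0, -0.015, 0, 0.0004, 0],
  [0, 0, 0, -0.018, 0, 0.0004, 0],
  [0, 0, 0, -0.02, 0, 0.0004, 0],
  [0, 0, 0, -0.022, 0, 0.0004, 0],
])

```text
t: 26.77
ee_pos: [0.5933, 0.0445, 0.2011]
eef_rot: [[-0.958, 0.285, -0.009], [0.285, 0.959, 0.002], [0.009, -0.001, -1.0]]
contact_force: [-10.4, 3.0, 17.5]
width: 0.0349
gripper_force: 62.4
```

```bash
python3 - <<'E'
from h import *
prof()
E
```

```text
gX,gY [-15.6   0.8] z 0.2011 F [-10.8  -0.1  17.5] tool y deg 73.44
X ends [-38.1   5.6] slopeX,Y,z at 0 [-9.10000e-03 -1.60000e-03  5.40746e+01]
```

Request:
drive_tool([
  [0, 0, 0, 0, 0, -0.0006, 0],
  [0, 0, 0, -0.0015, 0, -0.0006, 0],
  [0, 0, 0, -0.003, 0, -0.0006, 0],
  [0, 0, 0, -0.0045, 0, -0.0006, 0],
  [0, 0, 0, -0.006, 0, -0.0006, 0],
  [0, 0, 0, -0.0075, 0, -0.0006, 0],
  [0, 0, 0, -0.009, 0, -0.0006, 0],
  [0, 0, 0, -0.0105, 0, -0.0006, 0],
  [0, 0, 0, -0.0115, 0, -0.0006, 0],
  [0, 0, 0, -0.0125, 0, -0.0006, 0],
])

```text
t: 27.65
ee_pos: [0.6073, 0.0398, 0.201]
eef_rot: [[-0.958, 0.286, -0.005], [0.286, 0.958, 0.001], [0.005, -0.0, -1.0]]
contact_force: [-6.3, 2.5, 8.7]
width: 0.0351
gripper_force: 61.3
```

```bash
python3 - <<'E'
from h import *
prof()
E
```

```text
gX,gY [-0.8  0.4] z 0.201 F [-6.7  0.6  8.7] tool y deg 73.36
X ends [-22.6  21. ] slopeX,Y,z at 0 [-3.90000e-03  4.00000e-04  5.40115e+01]
```

Request:
drive_tool([
  [0, 0, 0, -0.0007, 0, 0, 0],
  [0, 0, 0, -0.0014, 0, 0, 0],
  [0, 0, 0, -0.0021, 0, 0, 0],
  [0, 0, 0, -0.0028, 0, 0, 0],
  [0, 0, 0, -0.0035, 0, 0, 0],
])

```text
t: 28.12
ee_pos: [0.6098, 0.0392, 0.2011]
eef_rot: [[-0.958, 0.286, -0.007], [0.286, 0.958, 0.001], [0.007, -0.001, -1.0]]
contact_force: [-10.2, 3.7, 12.4]
width: 0.0351
gripper_force: 61.8
```

```bash
python3 - <<'E'
from h import *
prof()
E
```

```text
gX,gY [1.8 0.5] z 0.2011 F [-10.8   0.6  12.4] tool y deg 73.38
X ends [-20.3  23.4] slopeX,Y,z at 0 [-8.00000e-03  0.00000e+00  5.40597e+01]
```

Request:
drive_tool([
  [0, 0, 0, -0.0007, 0, 0, 0],
  [0, 0, 0, -0.0014, 0, 0, 0],
  [0, 0, 0, -0.0021, 0, 0, 0],
  [0, 0, 0, -0.0028, 0, 0, 0],
])

```text
t: 28.5
ee_pos: [0.6109, 0.039, 0.2011]
eef_rot: [[-0.958, 0.285, -0.011], [0.285, 0.958, 0.001], [0.011, -0.002, -1.0]]
contact_force: [-14.5, 3.9, 16.5]
width: 0.0349
gripper_force: 62.4
```

```bash
python3 - <<'E'
from h import *
prof()
E
```

```text
gX,gY [2.8 0.7] z 0.2011 F [-15.   -0.4  16.5] tool y deg 73.42
X ends [-19.9  23.8] slopeX,Y,z at 0 [-1.02000e-02 -8.00000e-04  5.41195e+01]
```

Request:
drive_tool([
  [0, 0, 0, -0.0007, 0, -0.0003, 0],
  [0, 0, 0, -0.0014, 0, -0.0003, 0],
  [0, 0, 0, -0.0014, 0, -0.0003, 0],
])

```text
t: 28.8
ee_pos: [0.6151, 0.0377, 0.2017]
eef_rot: [[-0.958, 0.286, -0.003], [0.286, 0.958, 0.002], [0.003, 0.001, -1.0]]
contact_force: [-4.8, 1.0, 8.7]
width: 0.0348
gripper_force: 61.4
```

```bash
python3 - <<'E'
from h import *
prof()
E
```

```text
gX,gY [7.3 0.6] z 0.2017 F [-4.9 -0.4  8.7] tool y deg 73.37
X ends [-14.3  29.3] slopeX,Y,z at 0 [-2.60000e-03  0.00000e+00  5.46295e+01]
```

```bash
python3 - <<'E'
from h import *
inc(.513,-.357,.28,97)
E
```

```text
inc [0.001, -0.003, -0.413] [-0.0148, -0.4074, -0.0786] rows>= 10.0
```

Request:
drive_tool([
  [0, 0, 0, 0.005, 0, 0, 0],
  [0, 0, 0, 0.013, 0, 0, 0],
  [0, 0, 0, 0.025, 0, 0, 0],
  [0, 0, 0, 0.04, 0, 0, 0],
  [0, 0, 0, 0.05, 0, 0, 0],
  [0, 0, 0, 0.055, 0, -0.01, 0],
  [0, 0, 0, 0.055, 0, -0.04, 0],
  [0, 0, 0, 0.055, 0, -0.07, 0],
  [0, 0, -0.05, 0.055, -0.025, -0.08, 0],
  [0, 0, -0.15, 0.045, -0.06, -0.08, 0],
  [0, 0, -0.25, 0.035, -0.1, -0.08, 0],
  [0, 0, -0.35, 0.025, -0.14, -0.08, 0],
  [0, 0, -0.413, 0.015, -0.18, -0.08, 0],
  [0, 0, -0.413, 0.005, -0.22, -0.08, 0],
  [0, 0, -0.413, -0.005, -0.26, -0.08, 0],
  [0, 0, -0.413, -0.015, -0.3, -0.08, 0],
  [0, 0, -0.413, -0.015, -0.34, -0.08, 0],
  [0, 0, -0.413, -0.015, -0.375, -0.08, 0],
  [0, 0, -0.413, -0.015, -0.4, -0.08, 0],
  [0, 0, -0.413, -0.015, -0.407, -0.08, 0],
])

```text
t: 30.52
ee_pos: [0.5099, -0.364, 0.2804]
eef_rot: [[-0.994, -0.113, -0.005], [-0.113, 0.994, -0.004], [0.005, -0.003, -1.0]]
contact_force: [-1.3, -0.6, -1.7]
width: 0.0351
gripper_force: 60.5
```

Request:
drive_tool([
  [0, 0, 0, 0, 0, 0, 0],
  [0, 0, 0, 0, 0, 0, 0],
  [0, 0, 0, 0, 0, 0, 0],
])

```text
t: 30.77
ee_pos: [0.5146, -0.3548, 0.2812]
eef_rot: [[-0.992, -0.125, -0.0], [-0.125, 0.992, 0.003], [-0.0, 0.003, -1.0]]
contact_force: [-0.5, 0.6, -1.7]
width: 0.0349
gripper_force: 60.5
```

```bash
python3 - <<'E'
from h import *
o=arm.get_obs(); im=arm.get_image("wrist"); save(im,"w6")
inc(.513,-.357,.1975,97)
E
```

```text
inc [0.003, 0.0, 0.004] [0.002, -0.0023, 0.0837] rows>= 2.0
```

View pics/w6.png

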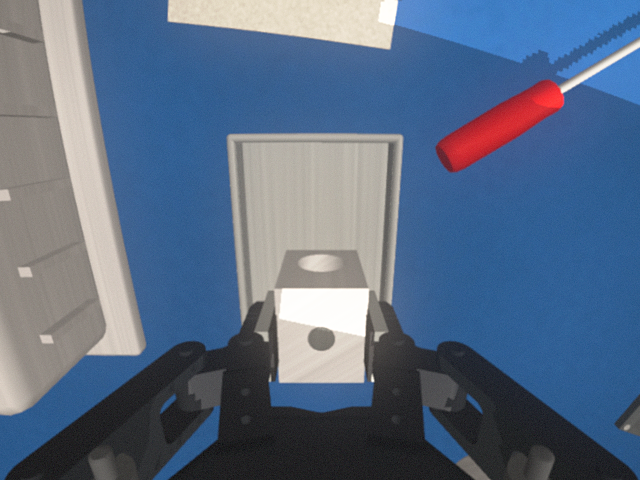

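Request:
drive_tool([
  [0, 0, 0, 0.001, -0.001, 0.03, 0],
  [0, 0, 0, 0.001, -0.001, 0.06, 0],
  [0, 0, 0, 0.001, -0.001, 0.075, 0],
  [0, 0, 0, 0.001, -0.001, 0.081, 0],
  [0, 0, 0, 0.001, -0.001, 0.083, 0],
  [0, 0, 0, 0.001, -0.001, 0.084, 0],
  [0, 0, 0, 0.001, -0.001, 0.085, 0],
  [0, 0, 0, 0.001, -0.001, 0.085, 0],
])

```text
t: 31.48
ee_pos: [0.5133, -0.3582, 0.1971]
eef_rot: [[-0.993, -0.122, 0.001], [-0.122, 0.993, 0.0], [-0.001, 0.0, -1.0]]
contact_force: [-0.6, -0.2, -1.9]
width: 0.0348
gripper_force: 60.4
```

Request:
drive_tool([
  [0, 0, 0, 0, 0, 0.001, 0],
  [0, 0, 0, 0, 0, 0.002, 0],
  [0, 0, 0, 0, 0, 0.0025, 0],
  [0, 0, 0, 0, 0, 0.0025, 0],
  [0, 0, 0, 0, 0, 0.0025, 0],
])

```text
t: 31.9
ee_pos: [0.5132, -0.3584, 0.196]
eef_rot: [[-0.993, -0.122, 0.001], [-0.122, 0.993, -0.001], [-0.001, -0.001, -1.0]]
contact_force: [-2.4, 1.2, 11.8]
width: 0.0349
gripper_force: 62.2
```

Contact; release and lift clear.

Request:
drive_tool([
  [0, 0, 0, 0, 0, -0.001, 0],
  [0, 0, 0, 0, 0, -0.001, 0.6],
  [0, 0, 0, 0, 0, -0.001, 0.6],
  [0, 0, 0, 0, 0, -0.001, 0.6],
  [0, 0, 0, 0, 0, -0.001, 0.6],
  [0, 0, 0, 0, 0, -0.02, 0.6],
  [0, 0, 0, 0, 0, -0.06, 0.6],
  [0, 0, 0, 0, 0, -0.1, 0.6],
  [0, 0, 0, 0, 0, -0.13, 0.6],
  [0, 0, 0, 0, 0, -0.13, 0.6],
  [0, 0, 0, 0, 0, -0.13, 0.6],
])

```text
t: 32.82
ee_pos: [0.5133, -0.3586, 0.3254]
eef_rot: [[-0.993, -0.122, 0.003], [-0.122, 0.993, -0.001], [-0.003, -0.001, -1.0]]
contact_force: [-0.6, 0.2, -0.3]
width: 0.0512
gripper_force: 0.0
```

```bash
python3 - <<'E'
from h import *
o=arm.get_obs(); im=arm.get_image("wrist"); save(im,"w7")
for r in arm.cut_out("wrist","carrier_1"):
    p=cloud(im,r["region"],o)[0]; q=p[p[:,2]>.04]
    if len(q)>50: print(r["confidence"],cv2.minAreaRect(q[:,:2].astype(np.float32)*1000),np.percentile(q[:,2],[10,50,90]))
im=arm.get_image("side")
for n in ["carrier_1","screwdriver","grease_tin","spanner","piston"]:
    for r in arm.cut_out("side",n):
        p=cloud(im,r["region"])[0]
        if len(p)>50:
            q=p[p[:,2]>np.percentile(p[:,2],97)-.006]; print(n,r["confidence"],np.round(cv2.minAreaRect(q[:,:2].astype(np.float32)*1000)[0]),np.median(q[:,2]).round(3))
E
```

```text
0.81 ((514.26708984375, -359.3441162109375), (44.402435302734375, 35.893211364746094), 7.103768348693848) [0.04805633 0.04903937 0.04991491]
carrier_1 0.88 [ 516. -379.] 0.049
screwdriver 0.94 [ 415. -246.] 0.024
grease_tin 0.63 [ 516. -376.] 0.049
spanner 0.64 [373. -69.] 0.006
spanner 0.57 [ 514. -361.] 0.024
piston 0.7 [ 753. -156.] 0.057
```

```bash
python3 -c "
from plant import arm
print(arm.hand_in())"
```

```text
the job is handed in; nothing more can be done
None
```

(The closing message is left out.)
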